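# Lay the serving spatula on its rest

### The arm

A 6-joint arm with a two-finger parallel gripper is mounted at the origin on the work surface. World frame = base frame: x ahead of the robot, y to its left, z up, the work surface at z = 0. Lengths are in mm, angles in rad, forces in N, time in s.
With the tool pointing down it reaches from about 250 to 775 mm from the base axis. Payload 8.9 kg.
Tool frame: the origin (TCP) lies between the finger pads; the fingertips stand 17 mm ahead of it and the grasp point (between the pads) lies 2 mm behind it; z points along the fingers, y is the line along which they close (so a half turn about z gives the same grasp; the last joint's range is limited). The gripper opens to 85 mm and grips with 20 to 120 N. Pads are 22 mm wide; open, the fingers measure 114 mm over their backs; the gripper's body (76 mm by 85 mm) begins 54 mm behind the grasp point. The pads swing forward as they close: fully open they stand 13 mm farther back than shut.
Start: joints at [1.164, 0.291, -0.153, 1.127, 0, 1.431], TCP at [138.914, 506.287, 248.305] pointing down, gripper open.
Joint ranges: [-2.52, 2.52], [-0.91, 1.74], [-1.3, 1.37], [-1.96, 2.02], [-1.52, 1.47], [-3.14, 3.14]. Speed limits (rad/s): [2.22, 2.22, 2.79, 3.14, 3.14, 3.14].

### API

Orientations are given as a rotation vector (axis times angle).
In Python, from bench import state, camera, job_done, find_in gives the robot as it stands.
- The arm moves only by the shell command python3 -m crank 'ROWS' [OPENING] [FORCE]. ROWS is JSON, one flat list of numbers, 4 for each row, row after row: the shift along the world's x, y, z in mm, then the turn about the world's z in degrees. A call has exactly 10 rows; each row is the pose to reach, as a shift and turn from the pose commanded when the call began; what a row does not reach only later rows make up. A row lasts 1/8 s, in which the tool goes at most 62.5 mm and 10.7 degrees, less where a joint would pass 70% of its speed; a pose out of reach is approached as far as the arm can. A call with a gripper value outside its range is refused whole. OPENING is the finger opening in mm, from 0 to 85.4, set as the call begins (- or left out, the last holds). The fingers move at their own pace and stop on an object; FORCE is the grip in N (left out, the last holds). Time passes only in rows, so rows that repeat a pose let the fingers close, or fill a call up. It gives the time, the measured TCP pose, the force, the opening and the grip force at its end, in the units of the state.
- state(): the state, without advancing time (a new reading comes with each control period).
- camera(name): name is "scene" or "side" or "wrist"; returns a dict with "img" (400x640x3 uint8, blue, green, red), "vfov" (degrees; the focal length in pixels is half the picture's height over the tangent of half this angle, whatever the lens; pixels are square), "cx", "cy" (the principal point, pixels), "rvec" (rotation vector, rad) and "tvec" (3), from world to camera coordinates, as OpenCV has them. Camera axes: x right, y down, z forward; pixel columns grow to the right and rows downward; lengths in mm; the calibration is good to about 2 mm. The wrist camera is an equidistant fisheye: a pixel r from the principal point sees the ray r / f radians off the axis. A picture is of the moment at which its call begins. There is no depth.
- job_done(): hands the job in; it is judged then, once.
Trained networks look in the newest picture that a camera, given by its name, has taken for a name from the list of things; names that differ only in an ending like _2 or _b are one class to them, and where a whole thing is asked for, a point or a joint stands for the part that bears it (a point fixed in the world has none). Each returns a list of dicts, best first, with "confidence" (0 to 1); they miss things now and then, are a little off and sometimes report something else, mostly with a low value. They report only what shows in the picture. A call takes as long as a camera call.
- find_in(name, camera): "extent" ([left, top, width, height] in pixels, round what is visible of it).
The state is a dict: "time": time; "qpos": joint angles; "joint_vel": joint speeds; "effort": joint torques, N m; "ee_pos": TCP position; "tcp_rot": TCP orientation; "wrist_force": force on the tool from outside, world axes, zero at the start; "ft_torque": the same for the moment, N m; "grip_width": opening from 0.0 (shut) to 1.0 (fully open); "grasp_force": force on a finger pad.
Only numpy, scipy, OpenCV 4.12 (cv2) and the standard library are available. Lean on these libraries where they do the work, as an engineer would, in place of code of your own. Each camera call takes 0.05 s, during which the arm holds its last target. There are 200 camera calls.

### The job

Clear the jar off the spoon rest and stand it upright on the bare table. Then pull the flat-handled spatula out of the slanted rack, press its blade end on the rest's plate while you keep pinching the handle so that the spatula pivots down in the fingers, and let go only when it lies blade on the plate and handle in the bar's notch. Leave the other two utensils, the bottle, the bowl and the cup as they are.

Things in the scene. Friction and masses are not known exactly. Their poses are not given: they have to be found in the camera images.
- spatula: Wooden spatula, 205 mm long, loose, about 60 g: flat blade 78 mm long, 56 wide, 5 thick, then a flat bar handle 20 mm wide, 12 thick, centred on the blade, the same either way up. Origin: middle of the blade's free end; x runs along the spatula to the handle's end, y across the width, z through the thickness. It starts blade down in one of the rack's three sleeves (any), width along the rack's y.
- spatula_end (a point): Centre of the end of the spatula's handle, 205 mm along its x axis.
- rack: Fixed aluminium utensil rack, 256 mm wide (y), on the table from x = -35 to 135 mm of its own frame; x points from its open front to its back. Origin on the table. Three sleeves side by side at y = -76, 0 and 76 mm, each 64 mm wide (y), 18 mm thick inside and 120 mm deep, lean 35 degrees from vertical, mouths towards the front (-x); the utensils' handles stick out. Utensils come out along the slant.
- mouth (a point): Centre of the middle sleeve's mouth, 19 mm in front of the rack's origin and 120 mm above the table.
- shelf_edge (a point): Middle of the lower front edge of the fixed shelf over the sleeves, 250 mm above the table. From this edge the shelf (12 mm thick) runs 88 mm back over the rack's full width and carries fixed dishes up to 320 mm above the table, so the gripper must lean back like the sleeves to reach the handles.
- rest: Fixed white ceramic spoon rest. Origin on the table. Plate 4 mm thick from x = -60 to 120 mm and y = -45 to 45 mm; at x = -45 mm a crossbar 12 mm thick and 70 mm wide with a notch 42 mm wide in the middle (floor 30 mm above the table), between horns 46 mm high. The spatula is to lie along x, blade end on the plate towards +x, handle in the notch and overhanging to -x, sloping some 10 degrees.
- blade_spot (a point): Point on the plate's top, 4 mm above the table and 90 mm along the rest's x, where the blade's end should lie (give or take 30 mm lengthwise).
- notch (a point): Middle of the notch's floor, 30 mm above the table.
- jar: Closed glass jar with metal lid, 52 mm diameter, 90 mm high, about 0.22 kg, standing on the rest's plate at the start. Origin: centre of its underside.
- ball_spoon: Wooden utensil in another sleeve, 209 mm long: round handle 12 mm thick with a ball of 28 mm at its end. Leave it. Origin at its lower end, x along it to the ball.
- tee_fork: Wooden utensil in another sleeve, 205 mm long: round handle 12 mm thick with a crosspiece 44 mm wide at its end. Leave it. Origin at its lower end, x along it to the crosspiece.
- bottle: Brown sauce bottle, 58 mm diameter, 185 mm high, upright just beyond the rest's blade end. Leave it. Origin: centre of its underside.
- bowl: White bowl, 116 mm across, 50 mm high. Leave it. Origin: centre of its underside.
- cup: Steel cup, 68 mm across, 80 mm high, in front of the rack. Leave it. Origin: centre of its underside.

How it is judged:
By the outcome, as a careful person would: the job done as asked, in the order asked, and still so for the second after the job is handed in, with the robot touching nothing.
It also fails if it takes over 72 s, if anything falls off the work surface, if the arm or the gripper's body presses on something with over 40 N, if the wrist force passes 120 N, or if a joint passes its speed limit or range.

## Working session

There is one attempt and no reset: what is moved stays moved. The work goes in short steps, Python scripts to look and compute and a shell command to move; the robot and the scene stay as the last step left them, time stands still between calls to the robot, and variables do not carry over. Pictures are saved under pics/ and viewed, at most 10 in all, crops included, and the job is handed in when it is done.

```bash
ls; mkdir -p pics; cat > h.py <<'E'
import numpy as np, cv2, json
from bench import state, camera, job_done, find_in
def cam(n,save=None):
    c=camera(n); R=cv2.Rodrigues(np.array(c["rvec"],float))[0]; t=np.array(c["tvec"],float)
    f=200/np.tan(np.radians(c["vfov"])/2)
    if save: cv2.imwrite(f"pics/{save}.png",c["img"])
    return dict(n=n,R=R,t=t,f=f,cx=c["cx"],cy=c["cy"],img=c["img"],C=-R.T@t)
def ray(c,u,v):
    x,y=(u-c["cx"])/c["f"],(v-c["cy"])/c["f"]
    if c["n"]=="wrist":
        r=np.hypot(x,y); s=np.sin(r)/r if r>1e-9 else 1; d=np.array([x*s,y*s,np.cos(r)])
    else: d=np.array([x,y,1])
    return c["C"], c["R"].T@(d/np.linalg.norm(d))
def atz(c,u,v,z):
    C,d=ray(c,u,v); return C+d*(z-C[2])/d[2]
def proj(c,P):
    p=c["R"]@np.array(P,float)+c["t"]
    if c["n"]=="wrist":
        th=np.arctan2(np.hypot(p[0],p[1]),p[2]); q=p[:2]/np.hypot(p[0],p[1])*th
    else: q=p[:2]/p[2]
    return q*c["f"]+[c["cx"],c["cy"]]
def tri(*obs):
    A=np.zeros((3,3));b=np.zeros(3)
    for c,u,v in obs:
        C,d=ray(c,u,v);M=np.eye(3)-np.outer(d,d);A+=M;b+=M@C
    P=np.linalg.solve(A,b); return P,[np.round(proj(c,P)-[u,v],1) for c,u,v in obs]
E
python3 - <<'E'
from h import *
names="spatula spatula_end rack mouth shelf_edge rest blade_spot notch jar ball_spoon tee_fork bottle bowl cup".split()
s=state();print(s["ee_pos"],s["tcp_rot"])
for n in ["scene","side","wrist"]:
    c=cam(n,n+"0");print(n,c["C"].round(),c["f"].round(),c["R"][2].round(2))
    for m in names:
        print(m,[(np.round(o["extent"]).astype(int).tolist(),round(o["confidence"],2)) for o in find_in(m,n)[:2]])
a=[cv2.imread(f"pics/{n}0.png") for n in ["scene","side"]]
E
```

```text
pics
[138.75278408 505.90373861 247.74845851] [-4.19327413e-01 -3.11311444e+00  1.93545410e-03]
scene [850. 472. 840.] 422.0 [-0.32 -0.54 -0.78]
spatula [([311, 137, 20, 40], 0.51)]
spatula_end [([311, 138, 21, 39], 0.57)]
rack [([229, 59, 97, 181], 0.72), ([309, 139, 24, 35], 0.32)]
mouth [([223, 63, 106, 182], 0.82)]
shelf_edge [([228, 65, 96, 179], 0.89)]
rest [([310, 137, 18, 38], 0.62)]
blade_spot [([325, 278, 90, 86], 0.59)]
notch [([325, 276, 90, 86], 0.83)]
jar [([354, 282, 28, 45], 0.68), ([230, 60, 97, 183], 0.36)]
ball_spoon []
tee_fork [([228, 64, 96, 180], 0.38)]
bottle [([296, 308, 32, 58], 0.72)]
bowl [([361, 182, 47, 43], 0.59)]
cup [([323, 120, 26, 32], 0.65)]
side [ 314. -595.  734.] 413.0 [ 0.31  0.7  -0.64]
spatula [([303, 253, 37, 30], 0.63), ([225, 255, 55, 43], 0.55)]
spatula_end [([302, 254, 41, 34], 0.77), ([331, 138, 21, 57], 0.35)]
rack [([315, 185, 133, 215], 0.86)]
mouth [([310, 188, 142, 212], 0.64), ([304, 256, 37, 28], 0.52)]
shelf_edge [([315, 183, 139, 217], 0.7)]
rest [([260, 191, 69, 38], 0.91)]
blade_spot [([260, 187, 66, 39], 0.6)]
notch [([260, 188, 66, 39], 0.82)]
jar [([285, 178, 22, 37], 0.77)]
ball_spoon [([338, 319, 42, 30], 0.82)]
tee_fork [([317, 278, 42, 37], 0.92)]
bottle [([332, 140, 22, 57], 0.73)]
bowl [([223, 255, 55, 43], 0.98)]
cup [([254, 361, 42, 38], 0.79)]
wrist [ 70. 524. 374.] 310.0 [ 0.26 -0.07 -0.96]
spatula []
spatula_end []
rack []
mouth []
shelf_edge [([26, 344, 35, 37], 0.38)]
rest []
blade_spot []
notch []
jar []
ball_spoon []
tee_fork []
bottle []
bowl []
cup [([26, 345, 32, 36], 0.56)]
```

View pics/scene0.png

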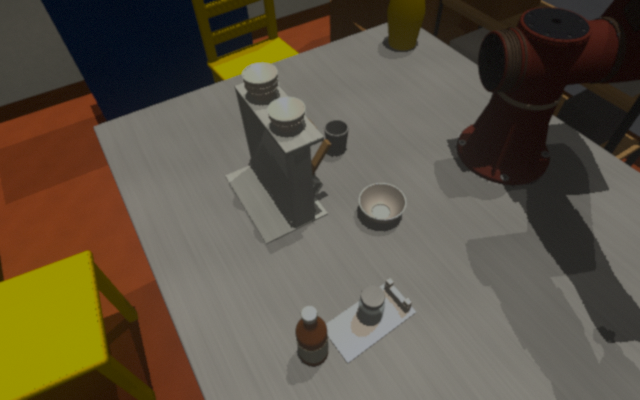

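View pics/side0.png

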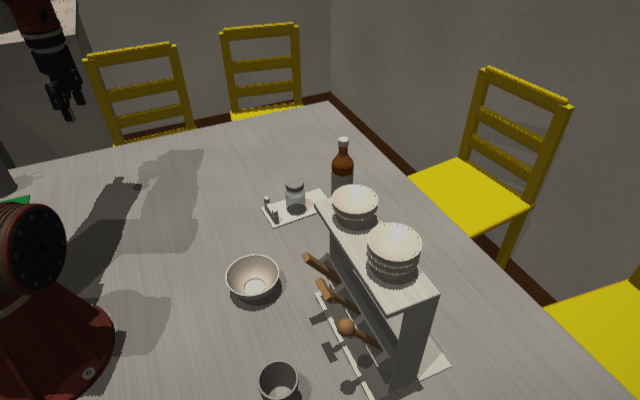

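```bash
python3 - <<'E'
import cv2,numpy as np
a=cv2.imread("pics/scene0.png");b=cv2.imread("pics/side0.png")
def t(i,x,y,w=100,h=75,k=4):
    return cv2.convertScaleAbs(cv2.resize(i[y:y+h,x:x+w],None,fx=k,fy=k,interpolation=cv2.INTER_CUBIC),alpha=1.5)
def g(i,x,y,w=100,h=75,k=4):
    o=t(i,x,y,w,h,k)
    for q in range(-x%20,w,20): cv2.putText(o,str(x+q),(q*k,8),0,.3,(0,255,0)); cv2.line(o,(q*k,0),(q*k,5),(0,255,0))
    for q in range(-y%20,h,20): cv2.putText(o,str(y+q),(0,q*k+4),0,.3,(0,255,255))
    return o
o=np.vstack([np.hstack([g(a,320,285),g(b,250,165)]),np.hstack([g(a,260,120,133,100,3)[:300,:400] if 0 else cv2.resize(g(a,225,120,133,100,3),(400,300)),g(b,290,240,100,75)])])
cv2.imwrite("pics/z1.png",o)
E
```

```text
(no output)
```

View pics/z1.png

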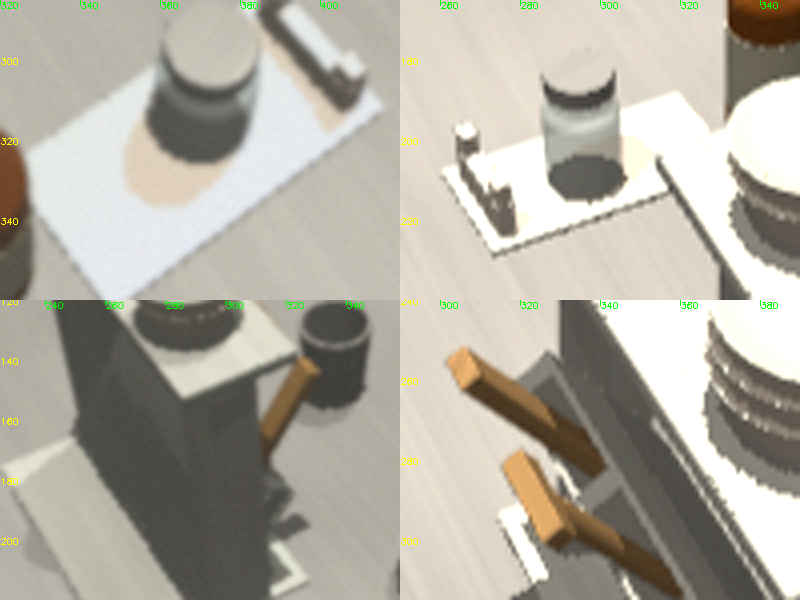

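```bash
python3 - <<'E'
from h import *
from scipy.optimize import least_squares
S=cam("scene");D=cam("side")
P=lambda *a:np.round(a,1)
print("end",tri((S,327.3,141.3),(D,305.5,257)))
obs=[(S,415.5,311.2,-60,45),(S,347.5,360,120,45),(S,327,322.5,120,-45),(D,260.5,208.7,0,0),(D,273.7,228.7,0,0),(D,319.5,188,0,0)]
for o in obs: print(o[1:3],atz(o[0],o[1],o[2],4).round(1))
print("shelf top z262")
for c,u,v in [(S,324,135.7),(S,286.7,151.7),(S,237,85),(D,314,205),(D,437,294),(D,388,308)]: print(u,v,atz(c,u,v,262).round(1))
print("base z~2")
for c,u,v in [(S,226,178),(S,270,242),(S,325,212),(D,450,363)]: print(u,v,atz(c,u,v,2).round(1))
for n,b,z in [("jarS",(354,282,28,45),0),("bowl",(361,182,47,43),50),("cup",(323,120,26,32),80)]:
    print(n,atz(S,b[0]+b[2]/2,b[1]+b[3]/2,z/2+(45 if z==0 else 0)).round(1))
for n,b,z in [("jar",(285,178,22,37),49),("bottle",(332,140,22,57),92),("bowl",(223,255,55,43),25),("cup",(254,361,42,38),40)]:
    print(n,atz(D,b[0]+b[2]/2,b[1]+b[3]/2,z).round(1))
print("bottleS",atz(S,312,337,92))
E
```

```text
end (array([ 490.31914783, -129.80348764,  186.79760497]), [array([-0.4,  0.1]), array([-0.5, -0. ])])
(415.5, 311.2) [507.1 242.4   4. ]
(347.5, 360) [683.4 250.    4. ]
(327, 322.5) [676.9 163.8   4. ]
(260.5, 208.7) [507.6 236.    4. ]
(273.7, 228.7) [514.1 147.8   4. ]
(319.5, 188) [688.8 251.4   4. ]
shelf top z262
324 135.7 [527.9 -77.9 262. ]
286.7 151.7 [613.1 -78.5 262. ]
237 85 [ 605.2 -331.   262. ]
314 205 [527.5 -87.7 262. ]
437 294 [ 606.8 -334.3  262. ]
388 308 [ 532.5 -325.9  262. ]
base z~2
226 178 [ 691.8 -326.2    2. ]
270 242 [685.5 -78.8   2. ]
325 212 [528.3 -84.4   2. ]
450 363 [ 694.2 -330.8    2. ]
jarS [595.4 191.1  45. ]
bowl [399.7 -12.2  25. ]
cup [ 376.8 -269.5   40. ]
jar [595.1 192.3  49. ]
bottle [734.8 199.5  92. ]
bowl [411.6   4.7  25. ]
cup [ 381.1 -245.2   40. ]
bottleS [732.46572805 204.83147159  92.        ]
```

```bash
python3 -m crank '[55,-38,0,4, 110,-76,0,8, 165,-114,0,12, 220,-152,0,16, 275,-190,0,19, 330,-228,0,19, 385,-266,0,19, 425,-300,-20,19, 456,-314,-50,19, 456,-314,-58,19]' 85 40
python3 - <<'E'
from h import *
W=cam("wrist","w1");s=state();print(s["ee_pos"],s["tcp_rot"],s["time"])
for m in ["jar","bottle","rest","notch","spatula","bowl"]:
    print(m,[(np.round(o["extent"]).astype(int).tolist(),round(o["confidence"],2)) for o in find_in(m,"wrist")[:2]])
print("expected jar top",proj(W,[595,191.5,94]),"bottle",proj(W,[734,202,185]))
f=lambda x,y,z:proj(W,[570+.9977*x-.068*y,197.5+.068*x+.9977*y,z]).round()
for p in [(-60,-45,4),(-60,45,4),(120,45,4),(120,-45,4),(-45,21,46),(-45,-21,46)]: print(p,f(*p))
E
```

```text
time: 3.6
ee_pos: [596.5, 189.6, 187.4]
tcp_rot: [0.094, -3.138, 0.001]
wrist_force: [-1.7, 0.4, -0.4]
grip_width: 0.995
grasp_force: 0.0
[594.94092387 190.68303148 187.1399192 ] [ 9.62145488e-02 -3.13630574e+00  9.97560047e-04] 3.65
jar []
bottle [([297, 277, 55, 60], 0.8)]
rest [([288, 99, 90, 169], 0.93)]
notch [([290, 100, 90, 168], 0.76)]
spatula [([0, 128, 16, 22], 0.84), ([2, 0, 33, 46], 0.37)]
bowl [([85, 1, 100, 61], 0.59)]
expected jar top [324.81408803 209.62855526] bottle [327.79903094 430.20162707]
(-60, -45, 4) [286. 100.]
(-60, 45, 4) [376. 100.]
(120, 45, 4) [371. 265.]
(120, -45, 4) [291. 266.]
(-45, 21, 46) [357. 115.]
(-45, -21, 46) [308. 115.]
```

View pics/w1.png

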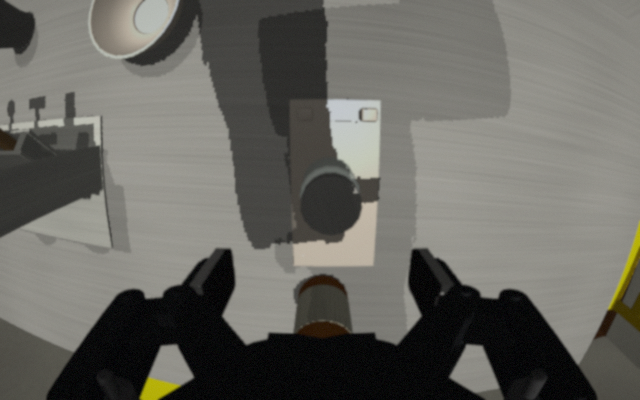

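```bash
python3 -m crank '[-2,2,-40,0, -2,2,-80,0, -2,2,-115,0, -2,2,-127,0, -2,2,-127,0, -2,2,-127,0, -2,2,-127,0, -2,2,-127,0, -2,2,-127,0, -2,2,-127,0]' 85 40
python3 -m crank '[0,0,0,0, 0,0,0,0, 0,0,0,0, 0,0,0,0, 0,0,0,0, 0,0,0,0, 0,0,0,0, 0,0,0,0, 0,0,2,0, 0,0,5,0]' 40 40
```

```text
time: 5.2
ee_pos: [592.9, 194.3, 63.4]
tcp_rot: [-0.1, 3.14, 0.0]
wrist_force: [-0.2, -0.4, -0.8]
grip_width: 0.997
grasp_force: 0.0
time: 6.45
ee_pos: [592.4, 194.1, 67.9]
tcp_rot: [0.1, -3.139, 0.001]
wrist_force: [0.5, 0.7, -2.9]
grip_width: 0.586
grasp_force: 41.9
```

```bash
python3 -m crank '[0,0,40,0, 0,0,80,0, -40,34,90,0, -80,68,90,0, -120,102,90,0, -150,125,90,0, -163,136,80,0, -163,136,50,0, -163,136,25,0, -163,136,10,0]'
python3 -m crank '[0,0,-6,0, 0,0,-12,0, 0,0,-16,0, 0,0,-18,0, 0,0,-18,0, 0,0,-18,0, 0,0,-18,0, 0,0,-18,0, 0,0,-18,0, 0,0,-18,0]'
python3 -c "
from bench import state;s=state();print(s['ee_pos'],s['wrist_force'],s['grip_width'])"
```

```text
time: 7.7
ee_pos: [429.7, 329.6, 76.7]
tcp_rot: [0.099, -3.139, 0.002]
wrist_force: [-1.0, -0.4, -2.8]
grip_width: 0.591
grasp_force: 42.9
time: 8.95
ee_pos: [429.9, 330.3, 60.3]
tcp_rot: [0.1, -3.14, 0.0]
wrist_force: [-0.3, -0.6, -2.6]
grip_width: 0.588
grasp_force: 43.0
[429.88631539 330.28392167  60.29906759] [-0.33513062 -0.5816079  -2.56143881] 0.58835610320214
```

```bash
python3 -m crank '[0,0,-1,0, 0,0,-1.5,0, 0,0,-1.5,0, 0,0,-1.5,0, 0,0,-1.5,0, 0,0,-1.5,0, 0,0,-1.5,0, 0,0,-1.5,0, 0,0,-1.5,0, 0,0,-1.5,0]'
python3 -m crank '[0,0,0,0, 0,0,0,0, 0,0,0,0, 0,0,0,0, 0,0,30,0, 0,0,80,0, 0,0,130,0, 0,0,180,0, 0,0,190,0, 0,-20,190,0]' 85
```

```text
time: 10.2
ee_pos: [430.3, 330.4, 59.7]
tcp_rot: [-0.1, 3.139, 0.0]
wrist_force: [-2.1, -0.0, 8.0]
grip_width: 0.583
grasp_force: 43.9
time: 11.45
ee_pos: [430.1, 310.5, 248.8]
tcp_rot: [-0.103, 3.139, 0.001]
wrist_force: [-1.1, -0.2, -0.0]
grip_width: 0.999
grasp_force: 0.0
```

```bash
python3 -m crank '[0,-58,0,0, 0,-116,0,0, 0,-174,0,0, 0,-232,0,-1, 0,-290,0,-2, 0,-348,0,-2.6, 0,-400,0,-2.6, 0,-440,0,-2.6, 0,-440,0,-2.6, 0,-440,0,-2.6]' 45 60
python3 - <<'E'
from h import *
W=cam("wrist","w2");s=state();print(s["ee_pos"],s["tcp_rot"],s["time"])
for m in ["spatula","spatula_end","tee_fork","rack"]:
    print(m,[(np.round(o["extent"]).astype(int).tolist(),round(o["confidence"],2)) for o in find_in(m,"wrist")[:2]])
print("pred end",proj(W,[490,-130,187]),"shelf low corner/edge z250:",proj(W,[528,-83,250]),proj(W,[529,-130,250]))
S=cam("scene","s2")
print(find_in("jar","scene")[:1], proj(S,[430,330,45]))
E
```

```text
time: 12.7
ee_pos: [428.7, -129.5, 247.6]
tcp_rot: [0.027, -3.139, -0.002]
wrist_force: [-0.3, 0.2, -0.3]
grip_width: 0.527
grasp_force: 0.0
[ 428.94345307 -129.07551349  247.91481297] [ 2.90456212e-02 -3.13971520e+00 -1.61492519e-03] 12.75
spatula [([293, 294, 49, 19], 0.9)]
spatula_end [([295, 299, 48, 18], 0.88)]
tee_fork [([159, 104, 76, 67], 0.21)]
rack [([53, 238, 317, 162], 0.59)]
pred end [319.88548935 305.37273744] shelf low corner/edge z250: [391.95175422 403.67935332] [318.74349909 407.20648372]
[{'extent': [455.2, 296.6, 39.4, 43.6], 'confidence': 0.97}] [477.65991931 317.94153476]
```

View pics/w2.png

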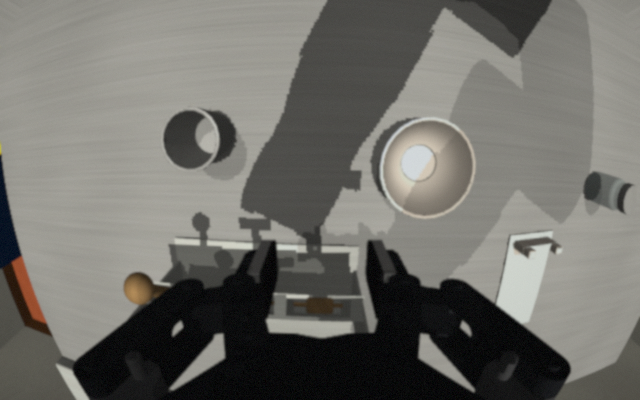

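```bash
python3 -m crank '[0,-1,-40,0, 0,-1,-73,0, 0,-1,-73,0, 15,-1,-73,0, 30,-1,-73,0, 40,-1,-73,0, 45,-1,-73,0, 48,-1,-73,0, 50,-1,-73,0, 50,-1,-73,0]' 45
python3 - <<'E'
from h import *
s=state();print(s["ee_pos"],s["wrist_force"],s["grip_width"])
D=cam("side","d3");S=cam("scene","s3")
g=lambda i,x,y:cv2.convertScaleAbs(cv2.resize(i[y:y+100,x:x+100],(400,400),interpolation=cv2.INTER_CUBIC),alpha=1.6)
cv2.imwrite("pics/z3.png",np.hstack([g(D["img"],270,180),g(S["img"],270,80)]))
E
```

```text
time: 14.3
ee_pos: [479.8, -130.7, 175.8]
tcp_rot: [0.029, -3.141, -0.0]
wrist_force: [-0.1, 0.3, -0.9]
grip_width: 0.529
grasp_force: 0.0
[ 479.79731306 -130.70997415  175.81967987] [-0.13751284  0.26473572 -0.92230289] 0.5292382550501467
```

View pics/z3.png

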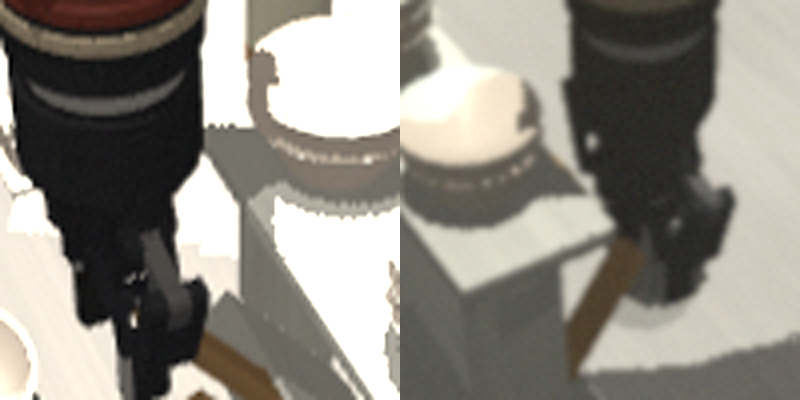

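```bash
python3 -m crank '[1,0,0,0, 2,0,0,0, 3,0,0,0, 3.5,0,0,0, 4,0,0,0, 4.5,0,0,0, 5,0,0,0, 5,0,0,0, 5,0,0,0, 5,0,0,0]'
```

```text
time: 15.65
ee_pos: [484.9, -130.7, 175.8]
tcp_rot: [-0.029, 3.141, -0.0]
wrist_force: [-0.3, 0.1, -1.0]
grip_width: 0.529
grasp_force: 0.0
```

```bash
python3 -m crank '[0.5,0,0,0, 1,0,0,0, 1.5,0,0,0, 1.8,0,0,0, 2,0,0,0, 2.2,0,0,0, 2.5,0,0,0, 2.5,0,0,0, 2.5,0,0,0, 2.5,0,0,0]'
```

```text
time: 16.9
ee_pos: [487.4, -130.7, 175.8]
tcp_rot: [0.029, -3.141, -0.0]
wrist_force: [-0.0, 0.3, 0.1]
grip_width: 0.529
grasp_force: 0.0
```

```bash
python3 -m crank '[0,0,0,0, 0,0,0,0, 0,0,0,0, 0,0,0,0, 0,0,0,0, 0,0,0,0, 0,0,0,0, 0,0,0,0, 0,0,0,0, 0,0,0,0]' 8 80
```

```text
time: 18.15
ee_pos: [487.4, -130.8, 176.0]
tcp_rot: [-0.029, 3.141, -0.0]
wrist_force: [-2.3, 0.2, 5.3]
grip_width: 0.216
grasp_force: 78.1
```

```bash
python3 -m crank '[-3,0,4,0, -6,0,8,0, -9,0,12,0, -12,0,17,0, -15,0,21,0, -18,0,25,0, -20,0,29,0, -23,0,33,0, -23,0,33,0, -23,0,33,0]'
python3 - <<'E'
from h import *
S=cam("scene","s4")
D=cam("side","d4")
g=lambda i,x,y:cv2.convertScaleAbs(cv2.resize(i[y:y+100,x:x+100],(400,400),interpolation=cv2.INTER_CUBIC),alpha=1.6)
cv2.imwrite("pics/z4.png",np.hstack([g(D["img"],250,190),g(S["img"],280,80)]))
E
```

```text
time: 19.4
ee_pos: [464.4, -130.7, 208.7]
tcp_rot: [0.029, -3.141, -0.0]
wrist_force: [0.0, -0.3, -0.5]
grip_width: 0.216
grasp_force: 78.0
```

View pics/z4.png

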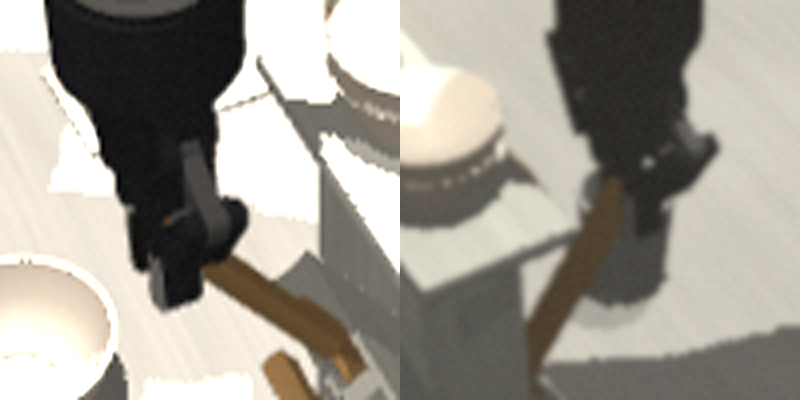

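```bash
python3 -m crank '[-6,0,8,0, -12,0,17,0, -19,0,27,0, -26,0,37,0, -33,0,47,0, -40,0,57,0, -47,0,67,0, -54,0,77,0, -61,0,87,0, -68,0,97,0]'
```

```text
time: 20.75
ee_pos: [395.9, -130.7, 306.5]
tcp_rot: [-0.029, 3.141, -0.0]
wrist_force: [0.5, -0.6, -1.8]
grip_width: 0.213
grasp_force: 78.1
```

```bash
python3 -m crank '[-6,0,10,0, -12,0,20,0, -12,0,30,0, -12,0,30,0, -12,0,30,0, -12,0,30,0, -12,0,30,0, -12,0,30,0, -12,0,30,0, -12,0,30,0]'
python3 - <<'E'
from h import *
s=state();print(s["ee_pos"])
D=cam("side","d5");S=cam("scene","s5");W=cam("wrist","w5")
for n in ["scene","side","wrist"]: print(n,[find_in(m,n)[:2] for m in ["spatula"]])
cv2.imwrite("pics/z5.png",cv2.convertScaleAbs(np.hstack([cv2.resize(D["img"][120:320,170:370],(400,400)),cv2.resize(S["img"][50:250,230:430],(400,400))]),alpha=1.5))
E
```

```text
time: 22.0
ee_pos: [384.4, -130.7, 335.8]
tcp_rot: [0.029, -3.141, -0.0]
wrist_force: [-0.1, -0.1, -1.2]
grip_width: 0.214
grasp_force: 78.1
[ 384.39744782 -130.68871319  335.77555966]
scene [[{'extent': [320.0, 62.3, 48.5, 93.6], 'confidence': 0.91}]]
side [[]]
wrist [[{'extent': [298.1, 278.2, 46.3, 25.7], 'confidence': 0.89}]]
```

View pics/z5.png

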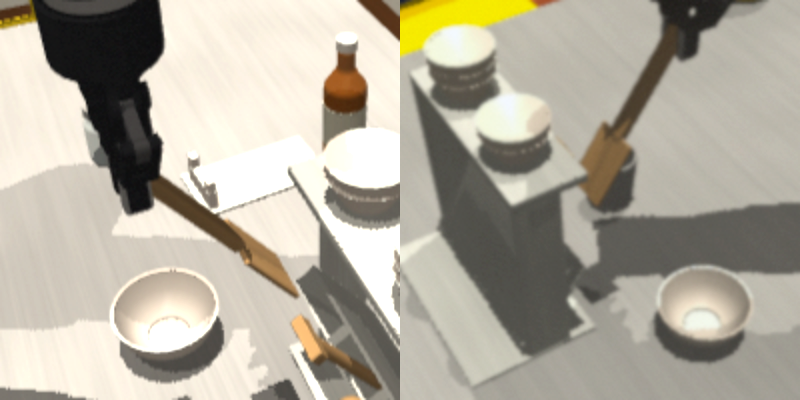

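```bash
python3 - <<'E'
from h import *
S=cam("scene");D=cam("side")
for th in [50,53,55,57]:
    t=np.radians(th);e=np.array([387,-130.7,346.8]);T=e+205*np.array([np.cos(t),0,-np.sin(t)])
    print(th,T.round(),proj(S,T+[0,28,0]).round(1),proj(S,T-[0,28,0]).round(1),proj(D,T+[0,28,0]).round(1),proj(D,T-[0,28,0]).round(1),proj(D,e).round(1))
E
```

```text
50 [ 519. -131.  190.] [322.4 152.4] [309.5 137.7] [313.6 241. ] [326.5 262. ] [236.  204.6]
53 [ 510. -131.  183.] [325.7 153.1] [312.8 138.5] [309.4 244.9] [322.1 266.1] [236.  204.6]
55 [ 505. -131.  179.] [328.  153.5] [315. 139.] [306.6 247.5] [319.1 268.7] [236.  204.6]
57 [ 499. -131.  175.] [330.3 153.7] [317.3 139.3] [303.7 250. ] [316.  271.3] [236.  204.6]
```

```bash
python3 -m crank '[0,50,0,0, 0,100,0,0, 15,150,0,0, 35,200,0,1, 70,240,0,2, 105,280,0,2.6, 135,310,-10,2.6, 156,328,-20,2.6, 156,328,-60,2.6, 156,328,-90,2.6]'
python3 -m crank '[0,0,-20,0, 0,0,-40,0, 0,0,-40,0, 0,0,-40,0, 0,0,-40,0, 0,0,-40,0, 0,0,-40,0, 0,0,-40,0, 0,0,-40,0, 0,0,-40,0]'
python3 - <<'E'
from h import *
s=state();print(s["ee_pos"],s["wrist_force"])
D=cam("side","d6");S=cam("scene","s6")
g=lambda i,x,y:cv2.convertScaleAbs(cv2.resize(i[y:y+130,x:x+130],(400,400),interpolation=cv2.INTER_CUBIC),alpha=1.5)
cv2.imwrite("pics/z6.png",np.hstack([g(D["img"],230,100),g(S["img"],300,240)]))
e=s["ee_pos"]+np.array([2.6,0,11]);h=np.array([.9977,.068,0]);l=np.array([-.068,.9977,0])
T=e+205*(h*.5736-np.array([0,0,.819]))
print(T)
for c in (D,S): print(c["n"],proj(c,T+28*l).round(1),proj(c,T-28*l).round(1))
E
```

```text
time: 23.65
ee_pos: [540.2, 197.6, 243.9]
tcp_rot: [0.101, -3.139, 0.0]
wrist_force: [0.3, -0.8, -1.2]
grip_width: 0.212
grasp_force: 78.3
time: 24.9
ee_pos: [540.4, 197.3, 205.8]
tcp_rot: [0.1, -3.14, 0.0]
wrist_force: [0.2, -0.7, -0.3]
grip_width: 0.216
grasp_force: 78.3
[540.37299453 197.28851621 205.7824906 ] [ 0.19076564 -0.66805947 -0.29540889]
[660.29054213 205.28450021  48.8874906 ]
side [312.  181.7] [321.7 193. ]
scene [354.  337.5] [336.5 315.1]
```

View pics/z6.png

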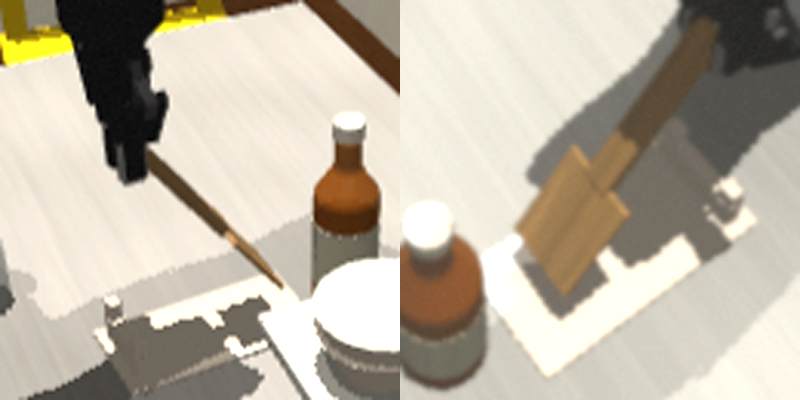

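```bash
python3 -m crank '[0,0,-15,0, 0,0,-30,0, 0,0,-36,0, 0,0,-39,0, 0,0,-41,0, 0,0,-43,0, 0,0,-44,0, 0,0,-45,0, 0,0,-46,0, 0,0,-46,0]' - 50
```

```text
time: 26.25
ee_pos: [540.5, 197.3, 160.0]
tcp_rot: [-0.1, 3.14, 0.0]
wrist_force: [-1.1, 1.1, 2.4]
grip_width: 0.215
grasp_force: 78.5
```

```bash
python3 -m crank '[0,0,-1,0, -6,-0.4,-5,0, -13.5,-0.9,-11,0, -20,-1.3,-17,0, -26,-1.8,-23,0, -32,-2.2,-29,0, -38,-2.6,-36,0, -43,-2.9,-42,0, -48,-3.2,-49,0, -48,-3.2,-49,0]' 8 45
python3 - <<'E'
from h import *
s=state();print(s["ee_pos"],s["wrist_force"])
D=cam("side","d7");S=cam("scene","s7")
g=lambda i,x,y:cv2.convertScaleAbs(cv2.resize(i[y:y+130,x:x+130],(400,400),interpolation=cv2.INTER_CUBIC),alpha=1.5)
cv2.imwrite("pics/z7.png",np.hstack([g(D["img"],230,100),g(S["img"],300,240)]))
E
```

```text
time: 27.5
ee_pos: [491.5, 194.0, 110.2]
tcp_rot: [0.1, -3.138, 0.0]
wrist_force: [-0.7, -0.7, 3.2]
grip_width: 0.215
grasp_force: 78.1
[491.4733556  193.97417789 110.15466969] [-0.73198402 -0.70859049  3.2468064 ]
```

View pics/z7.png

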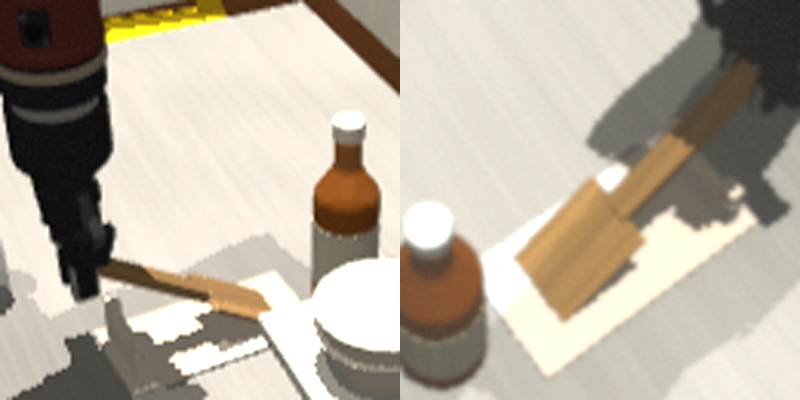

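```bash
python3 - <<'E'
from h import *
S=cam("scene")
for u,v in [(354.3,344),(338,323.8)]:
    p=atz(S,u,v,5)-[570,199.5,0]; print((.9977*p[0]+.068*p[1]).round(1),(-.068*p[0]+.9977*p[1]).round(1))
E
python3 -m crank '[-5,-0.3,-7,0, -9,-0.6,-14,0, -14,-0.9,-22,0, -17,-1.2,-29,0, -20,-1.4,-37,0, -23,-1.6,-44,0, -25,-1.7,-50,0, -26,-1.8,-54,0, -26,-1.8,-54,0, -26,-1.8,-54,0]'
```

```text
86.7 26.0
87.8 -26.9
time: 28.9
ee_pos: [466.3, 192.2, 56.9]
tcp_rot: [0.1, -3.14, 0.0]
wrist_force: [-2.7, -1.3, 3.0]
grip_width: 0.213
grasp_force: 83.9
```

```bash
python3 -m crank '[-1,0,-3,0, -1.5,-0.1,-6,0, -2.3,-0.2,-9,0, -3,-0.2,-11,0, -3,-0.2,-11,0, -3,-0.2,-11,0, -3,-0.2,-11,0, -3,-0.2,-11,0, -3,-0.2,-11,0, -3,-0.2,-11,0]'
python3 - <<'E'
from h import *
s=state();print(s["ee_pos"],s["wrist_force"])
D=cam("side","d8");S=cam("scene","s8");W=cam("wrist","w8")
g=lambda i,x,y:cv2.convertScaleAbs(cv2.resize(i[y:y+100,x:x+100],(400,400),interpolation=cv2.INTER_CUBIC),alpha=1.5)
cv2.imwrite("pics/z8.png",np.hstack([g(D["img"],230,150),g(S["img"],330,270)]))
E
```

```text
time: 30.15
ee_pos: [463.6, 192.1, 45.9]
tcp_rot: [-0.1, 3.14, 0.0]
wrist_force: [0.4, 0.2, 2.0]
grip_width: 0.216
grasp_force: 85.5
[463.59971328 192.14463919  45.87071305] [0.41961188 0.20973287 2.0316704 ]
```

View pics/z8.png

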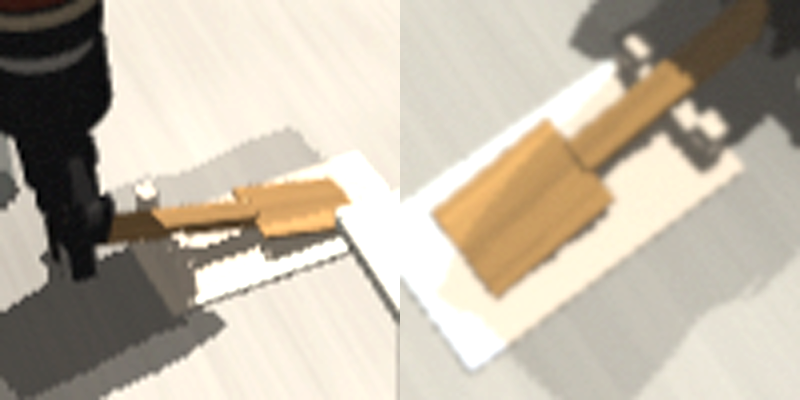

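```bash
python3 -m crank '[0,0,-0.3,0, -0.2,0,-0.6,0, -0.3,0,-1,0, -0.3,0,-1.2,0, -0.4,0,-1.5,0, -0.4,0,-1.5,0, -0.4,0,-1.5,0, -0.4,0,-1.5,0, -0.4,0,-1.5,0, -0.4,0,-1.5,0]'
```

```text
time: 31.55
ee_pos: [463.0, 192.1, 44.3]
tcp_rot: [-0.1, 3.14, -0.0]
wrist_force: [1.5, 0.3, 2.4]
grip_width: 0.218
grasp_force: 85.5
```

```bash
python3 -m crank '[0,0,-0.3,0, -0.1,0,-0.6,0, -0.2,0,-1,0, -0.2,0,-1,0, -0.2,0,-1,0, -0.2,0,-1,0, -0.2,0,-1,0, -0.2,0,-1,0, -0.2,0,-1,0, -0.2,0,-1,0]'
```

```text
time: 32.8
ee_pos: [462.7, 192.0, 43.3]
tcp_rot: [0.1, -3.14, 0.0]
wrist_force: [0.4, -1.1, 1.8]
grip_width: 0.215
grasp_force: 86.0
```

```bash
python3 -m crank '[0,0,-0.3,0, -0.1,0,-0.6,0, -0.2,0,-1,0, -0.2,0,-1,0, -0.2,0,-1,0, -0.2,0,-1,0, -0.2,0,-1,0, -0.2,0,-1,0, -0.2,0,-1,0, -0.2,0,-1,0]'; python3 -c "
from h import *
import time
print(np.mean([state()['wrist_force'] for _ in range(10)],0))"
```

```text
time: 34.05
ee_pos: [462.5, 192.1, 42.3]
tcp_rot: [0.1, -3.14, 0.0]
wrist_force: [-0.7, -1.4, 2.8]
grip_width: 0.211
grasp_force: 86.1
[-0.70376762 -1.41171634  2.8173338 ]
```

```bash
python3 -m crank '[0,0,-0.3,0, -0.1,0,-0.6,0, -0.2,0,-1,0, -0.2,0,-1,0, -0.2,0,-1,0, -0.2,0,-1,0, -0.2,0,-1,0, -0.2,0,-1,0, -0.2,0,-1,0, -0.2,0,-1,0]'
```

```text
time: 35.3
ee_pos: [462.4, 192.1, 41.3]
tcp_rot: [-0.1, 3.14, 0.0]
wrist_force: [-1.9, -0.4, 3.2]
grip_width: 0.217
grasp_force: 86.1
```

```bash
python3 -m crank '[0,0,-0.3,0, 0,0,-0.6,0, 0,0,-1,0, 0,0,-1,0, 0,0,-1,0, 0,0,-1,0, 0,0,-1,0, 0,0,-1,0, 0,0,-1,0, 0,0,-1,0]'
python3 - <<'E'
from h import *
import cv2
S=cam("scene","s9");a=cv2.imread("pics/s8.png")
g=lambda i:cv2.cvtColor(i,cv2.COLOR_BGR2GRAY).astype(np.float32)
for n,(x,y,w,h) in {"tip":(430//4+225,0,0,0)}.items(): pass
# blade patch / handle patch shift since s8 (crop origin 330,270, scale 4)
for n,(x,y,w,h) in {"blade tip":(334,310,40,36),"handle":(372,284,30,30)}.items():
    print(n,cv2.phaseCorrelate(g(a)[y:y+h,x:x+w],g(S["img"])[y:y+h,x:x+w]))
s=state();p0=np.array([463.6,192.1,46])
print("5mm down at handle px:",proj(S,[500,195,45])-proj(S,[500,195,42]))
E
```

```text
time: 36.55
ee_pos: [462.7, 192.1, 40.7]
tcp_rot: [-0.1, 3.139, 0.0]
wrist_force: [-2.2, -1.6, 6.9]
grip_width: 0.216
grasp_force: 86.6
blade tip ((0.15670345634887184, 0.19510609121835287), 0.9258088630106714)
handle ((0.09031845260032156, 0.22920599836074906), 0.9961482212278578)
5mm down at handle px: [ 0.18261867 -0.68384584]
```

```bash
python3 -m crank '[0,0,0.3,0, 0,0,0.6,0, 0,0,0.6,0, 0,0,0.6,0, 0,0,0.6,0, 0,0,0.6,0, 0,0,0.6,0, 0,0,0.6,0, 0,0,0.6,0, 0,0,0.6,0]'
python3 -m crank '[0,0,0,0, 0,0,0,0, 0,0,0,0, 0,0,0,0, 0,0,0,0, 0,0,0,0, 0,0,0,0, 0,0,0,0, 0,0,0,0, 0,0,0,0]' 50
python3 -m crank '[0,0,10,0, 0,0,25,0, 0,0,50,0, 0,0,90,0, 0,0,130,0, -20,0,170,0, -40,0,180,0, -60,0,180,0, -60,0,180,0, -60,0,180,0]'
python3 - <<'E'
from h import *
S=cam("scene","s10");D=cam("side","d10");W=cam("wrist","w10")
for n in ["scene","side","wrist"]: print(n,[(m,find_in(m,n)[:1]) for m in ["spatula","jar","rest"]])
h=np.array([.9977,.068,0]);l=np.array([-.068,.9977,0])
T=np.array([570,199.5,6.5])+87*h; th=np.radians(12.5); ax=-h*np.cos(th)+np.array([0,0,np.sin(th)])
pts=[T+s*ax+q*l for s,q in [(0,28),(0,-28),(78,28),(78,-28),(205,10),(205,-10)]]
for c in (S,D,W):
    P=np.array([proj(c,p) for p in pts]); print(c["n"],P.min(0).round(),(P.max(0)-P.min(0)).round())
a=cv2.imread("pics/s9.png");g=lambda i:cv2.cvtColor(i,cv2.COLOR_BGR2GRAY).astype(np.float32)
# orange mask endpoints in scene & side
for c in (S,D,W):
    m=cv2.inRange(cv2.cvtColor(c["img"],cv2.COLOR_BGR2HSV),(5,70,40),(25,255,255)); n,lab,st,ce=cv2.connectedComponentsWithStats(m)
    print(c["n"],[(st[i].tolist()) for i in range(1,n) if st[i][4]>150])
E
```

```text
time: 37.85
ee_pos: [462.7, 192.1, 41.0]
tcp_rot: [-0.1, 3.14, 0.0]
wrist_force: [2.8, -0.2, 3.3]
grip_width: 0.215
grasp_force: 86.1
time: 39.1
ee_pos: [462.4, 192.1, 40.9]
tcp_rot: [-0.1, 3.14, -0.0]
wrist_force: [0.6, -0.6, 0.5]
grip_width: 0.586
grasp_force: 0.0
time: 40.35
ee_pos: [403.2, 192.2, 221.5]
tcp_rot: [-0.1, 3.139, 0.0]
wrist_force: [0.4, -0.4, -0.2]
grip_width: 0.583
grasp_force: 0.0
scene [('spatula', [{'extent': [339.2, 267.4, 85.0, 80.0], 'confidence': 0.56}]), ('jar', [{'extent': [459.8, 297.8, 37.8, 43.3], 'confidence': 0.87}]), ('rest', [{'extent': [326.3, 277.1, 88.1, 83.4], 'confidence': 0.6}])]
side [('spatula', [{'extent': [247.5, 195.4, 70.3, 18.9], 'confidence': 0.77}]), ('jar', [{'extent': [210.3, 168.6, 26.0, 31.8], 'confidence': 0.56}]), ('rest', [{'extent': [262.5, 189.6, 65.8, 40.2], 'confidence': 0.55}])]
wrist [('spatula', [{'extent': [296.7, 236.0, 43.7, 100.0], 'confidence': 0.96}]), ('jar', [{'extent': [413.4, 188.3, 70.7, 66.4], 'confidence': 0.79}]), ('rest', [{'extent': [285.2, 260.8, 69.0, 72.7], 'confidence': 0.77}])]
scene [338. 267.] [87. 77.]
side [243. 194.] [77. 19.]
wrist [298. 238.] [ 43. 112.]
scene [[192, 0, 247, 83, 8531], [436, 0, 51, 45, 1047], [579, 23, 46, 39, 575], [0, 80, 205, 320, 32287], [612, 133, 28, 29, 477], [339, 268, 86, 76, 1683], [296, 317, 31, 34, 789]]
side [[213, 21, 206, 156, 5462], [82, 42, 113, 106, 4685], [456, 65, 184, 244, 9082], [332, 146, 22, 31, 504], [245, 194, 72, 20, 670], [316, 277, 45, 38, 435], [337, 318, 46, 33, 490], [95, 340, 18, 28, 179], [55, 378, 23, 22, 173]]
wrist [[613, 199, 27, 63, 702], [297, 237, 43, 102, 2221], [568, 263, 72, 132, 2653], [0, 269, 34, 18, 277]]
```

Every camera matches the predicted final pose to about 2 px: blade on the plate at about 87 mm, handle in the notch. The jar is upright on the table and the gripper is clear.

```bash
python3 -c "
from bench import job_done;print(job_done())"
```

```text
the job is handed in; nothing more can be done
None
```

The job is handed in at about 40 s: the jar stands upright on the table, and the spatula, pivoted down in the fingers, lies blade on the plate and handle in the notch by the last camera check; I viewed 11 pictures, one over the limit of 10.

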